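Find the tilting board of the soldering hearth and push it open

ROBOT

A 6-joint arm with a two-finger parallel gripper is mounted at the origin on the work surface. World frame = base frame: x ahead of the robot, y to its left, z up, the work surface at z = 0. Lengths are in m, angles in rad, forces in N, time in s.
With the tool pointing down it reaches from about 0.3 to 0.875 m from the base axis. Payload 6.4 kg.
Tool frame: the origin (TCP) lies midway between the tips of the shut fingers; the grasp point (between the pads) lies 19 mm behind it; z points along the fingers, y is the line along which they close (so a half turn about z gives the same grasp; the last joint's range is limited). The gripper opens to 85 mm and grips with 20 to 120 N. Pads are 22 mm wide; open, the fingers measure 114 mm over their backs; the gripper's body (76 mm by 85 mm) begins 54 mm behind the grasp point. The pads swing forward as they close: fully open they stand 13 mm farther back than shut.
Start: joints at [-1.425, 0.181, 1.607, -0, 1.354, -0.206], TCP at [0.198, -0.54, 0.231] pointing down, gripper open.
Joint ranges: [-2.99, 2.99], [-0.89, 2.07], [0.3, 2.58], [-1.14, 4.28], [0, 2.63], [-3.12, 3.12]. Speed limits (rad/s): [2.57, 2.57, 3.01, 3.14, 3.14, 3.14].

INTERFACE

Orientations are given as a unit quaternion [w, x, y, z].
In Python, from bench import ctrl gives the robot as it stands. The module is installed in compiled form; this text tells all that it offers.
- The arm moves only by the tool move_arm, never from a script. Its argument "plan" is one flat list of numbers, 6 for each row, row after row: the shift along the world's x, y, z in units of 50 mm (1.0 is 50 mm), then the turn, a rotation vector about the world's x, y, z in rad. A call has 1 to 10 rows; each row is the pose to reach, as a shift and turn from the pose commanded when the call began; what a row does not reach only later rows make up. A row lasts 1/8 s, in which the tool goes at most 62.5 mm and 10.7 degrees, less where a joint would pass 70% of its speed; a pose out of reach is approached as far as the arm can. A call with a gripper value outside its range is refused whole. "grip" is the finger opening in mm, from 0 to 85.4, set as the call begins (left out, the last holds). The fingers move at their own pace and stop on an object; the grip force is fixed at half the most. Time passes only in rows, so rows that repeat a pose let the fingers close. It gives the time, the measured TCP pose, the force, the opening and the grip force at its end, in the units of the state.
- ctrl.get_obs(): the state, without advancing time (a new reading comes with each control period).
- ctrl.camera(name): name is "scene" or "top" or "wrist"; returns a dict with "pixels" (480x640x3 uint8, red, green, blue), "fx", "fy", "cx", "cy" (pixels), "origin" and "attitude" of the camera in the world. Camera axes: x right, y down, z forward; pixel columns grow to the right and rows downward; lengths in m; the calibration is good to about 2 mm. A picture is of the moment at which its call begins. There is no depth.
- ctrl.hand_in(): hands the job in; it is judged then, once.
The state is a dict: "time_s": time; "q": joint angles; "dq": joint speeds; "joint_efforts": joint torques, N m; "eef_pos": TCP position; "eef_rot": TCP orientation; "wrist_force": force on the tool from outside, world axes, zero at the start; "torque": the same for the moment, N m; "opening": opening from 0.0 (shut) to 1.0 (fully open); "grasp_force": force on a finger pad.
Only numpy, scipy, OpenCV 4.12 (cv2) and the standard library are available. Lean on these libraries where they do the work, as an engineer would, in place of code of your own. Each camera call takes 0.05 s, during which the arm holds its last target. There are 200 camera calls.

TASK

One of the four identical ceramic boards in the top of the soldering hearth is the hatch over the offcut pan; the other three are bricked up underneath. With the fingertips press gently on one end of each board until you find the one that rocks, then push that end on down until the board stands fully open against its stop, and take the hand clear. The boards are brittle: do not lean hard on them, do not lift any board, and leave the tools and pieces lying about where they are, neither moved nor picked up.

Things in the scene. Friction and masses are not known exactly. Their poses are not given: they have to be found in the camera images.
- hearth: Dark steel soldering hearth fixed to the bench: a tray 179 mm (its x, away from the robot) x 490 mm (its y) x 83 mm high, origin under its centre. Four identical cream ceramic boards lie side by side in its top, flush with rim and rails (top face 83 mm above the bench); the rails between them are 34 mm wide. Each board lies over a bay 64 mm deep: three bays hold a firebrick, one an offcut pan only 10 mm high.
- board_1_mid (a point): centre of board_1, on its pivot axis, 6 mm below its top face; axes as the board's (x its length, y the pivot, z up). The board is 135 mm (x) x 84 (y) x 12.5 thick. It hangs at mid-length on two end pins that lie in slots open at the top, so it could be lifted out. Boards are numbered from left (+y) to right, 122 mm apart.
- board_2_mid (a point): centre of board_2, on its pivot axis, 6 mm below its top face; axes as the board's (x its length, y the pivot, z up). The board is 135 mm (x) x 84 (y) x 12.5 thick. It hangs at mid-length on two end pins that lie in slots open at the top, so it could be lifted out. Boards are numbered from left (+y) to right, 122 mm apart.
- board_3_mid (a point): centre of board_3, on its pivot axis, 6 mm below its top face; axes as the board's (x its length, y the pivot, z up). The board is 135 mm (x) x 84 (y) x 12.5 thick. It hangs at mid-length on two end pins that lie in slots open at the top, so it could be lifted out. Boards are numbered from left (+y) to right, 122 mm apart.
- board_4_mid (a point): centre of board_4, on its pivot axis, 6 mm below its top face; axes as the board's (x its length, y the pivot, z up). The board is 135 mm (x) x 84 (y) x 12.5 thick. It hangs at mid-length on two end pins that lie in slots open at the top, so it could be lifted out. Boards are numbered from left (+y) to right, 122 mm apart.
- board_1 (a joint): tilt of board_1, rad: 0 flush, + when its end away from the robot goes down, - when its near end does; stops at +-0.87 (50 degrees). Over a brick it gives at most 1 to 2 mm; over the pan (which board varies) it rocks either way when 2 to 3 N presses one end, 45 mm from the pins, and its stiff pins keep it where it is left.
- board_2 (a joint): tilt of board_2, rad: 0 flush, + when its end away from the robot goes down, - when its near end does; stops at +-0.87 (50 degrees). Over a brick it gives at most 1 to 2 mm; over the pan (which board varies) it rocks either way when 2 to 3 N presses one end, 45 mm from the pins, and its stiff pins keep it where it is left.
- board_3 (a joint): tilt of board_3, rad: 0 flush, + when its end away from the robot goes down, - when its near end does; stops at +-0.87 (50 degrees). Over a brick it gives at most 1 to 2 mm; over the pan (which board varies) it rocks either way when 2 to 3 N presses one end, 45 mm from the pins, and its stiff pins keep it where it is left.
- board_4 (a joint): tilt of board_4, rad: 0 flush, + when its end away from the robot goes down, - when its near end does; stops at +-0.87 (50 degrees). Over a brick it gives at most 1 to 2 mm; over the pan (which board varies) it rocks either way when 2 to 3 N presses one end, 45 mm from the pins, and its stiff pins keep it where it is left.
- tin: round aluminium tin of solder, 28 mm across, 18 high, standing on the rail between board_1 and board_2; origin under its centre. A bystander: leave it alone.
- tweezers: steel tweezers 144 mm long, 20 wide, 8 high, lying along the rail between board_2 and board_3; origin on the rail near mid-length. A bystander: leave it alone.
- bezel: small silver box setting without top or bottom, 26 x 20 x 16 mm high, standing on the rail between board_3 and board_4; origin under its centre. A bystander: leave it alone.
- turntable: round black soldering turntable, 190 mm across, with a cream board and a bent silver strip on it (80 high in all), on the bench to the left of the hearth; origin under its centre. A bystander: leave it alone.
- mallet: mallet lying on the bench in front of the hearth, to the right: 230 mm long, head 48 mm across; origin under its handle, head in its +x direction. A bystander: leave it alone.
- torch: hand torch with a dark handle standing upright in a round foot 110 mm across, about 215 high, nozzle overhanging by 90 mm, to the right of the hearth; origin under the foot. A bystander: leave it alone.
- flux_jar: white jar with a steel cap, 52 mm across, 62 high, beyond the hearth; origin under its centre. A bystander: leave it alone.
- charcoal: black charcoal block 70 x 110 x 30 mm high, in front of the hearth to the left; origin under its centre. A bystander: leave it alone.

How it is judged:
By the outcome, as a careful person would: the job done as asked, in the order asked, and still so for the second after the job is handed in, with the robot touching nothing.
It also fails if it takes over 48 s, if anything falls off the work surface, if the arm or the gripper's body presses on something with over 40 N, if the wrist force passes 120 N, or if a joint passes its speed limit or range.

## Working session

There is one attempt and no reset: what is moved stays moved. The work goes in short steps, Python scripts to look and compute and a tool call to move; the robot and the scene stay as the last step left them, time stands still between calls to the robot, and variables do not carry over. Pictures are saved under pics/ and viewed, at most 10 in all, crops included, and the job is handed in when it is done.

Besides the shell and the picture viewer there is one more tool, called by a JSON object that holds its "fn" and its "kwargs", one argument or row to a line. move_arm: Moves the arm, as the interface text tells. Its arguments: {"type":"object","properties":{"plan":{"type":"array"},"grip":{"type":"number"}},"required":["plan"]}

```bash
mkdir -p pics
python3 - <<'E'
from bench import ctrl
import cv2,numpy as np
for n in("top","scene"):
    c=ctrl.camera(n); cv2.imwrite(f"pics/{n}0.png",c["pixels"][:,:,::-1]); print(n,c["fx"],c["fy"],c["cx"],c["cy"],np.round(c["origin"],4),np.array(c["attitude"]).round(4).tolist())
o=ctrl.get_obs(); print(o)
E
```

```text
top 471.0049637848415 471.0049637848415 318.5112859739814 237.45046495718302 [ 0.3187 -0.0018  1.2873] [-0.0577, 0.7139, -0.6955, 0.0576]
scene 465.4795989229309 465.4795989229309 313.3261595511795 239.91490603207728 [1.0718 0.4842 0.9181] [-0.1412, 0.3847, 0.8505, -0.3297]
{'time_s': 0.1, 'q': array([-1.42533257e+00,  1.81474887e-01,  1.60790008e+00, -4.01127293e-06,
        1.35382006e+00, -2.06295239e-01]), 'dq': array([-0.00118248, -0.0006179 , -0.00360736,  0.00220066,  0.00050259,
        0.00073458]), 'joint_efforts': array([ 5.95769689e-04, -4.45875084e+01, -3.52239203e+01, -1.51210488e-04,
        4.13552843e-03,  4.92629749e-05]), 'eef_pos': array([ 0.19805988, -0.53928025,  0.23047351]), 'eef_rot': array([-8.00877305e-04,  9.84572639e-01,  1.74974505e-01,  2.24076222e-05]), 'wrist_force': array([ 0.04574649, -0.48155233, -0.46828605]), 'torque': array([-0.03010918, -0.00923489,  0.02473629]), 'grasp_force': 0.0, 'opening': 0.9999987227163017}
```

View pics/top0.png

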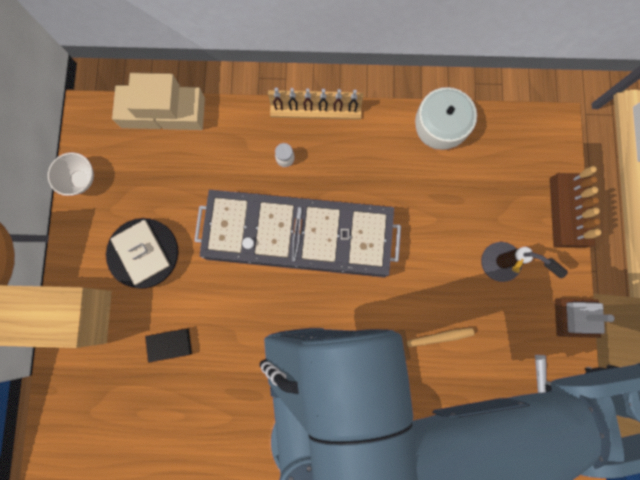

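View pics/scene0.png

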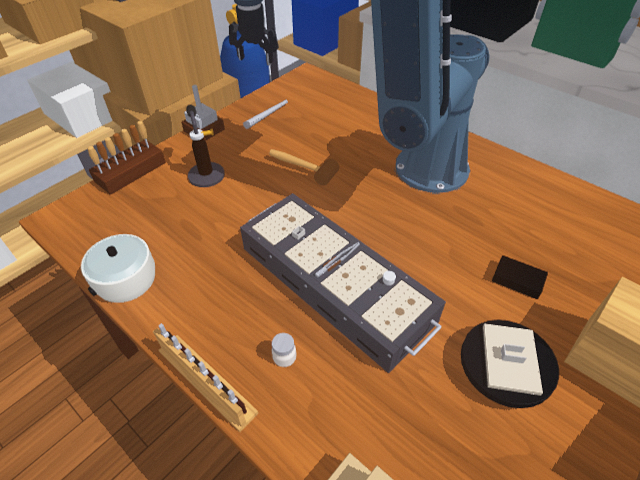

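The top view shows boards 1–4 (left to right) near (228,225), (275,230), (321,235) and (370,238). The tin is at (248,243), the tweezers at (297,235) and the bezel at (344,234). I'll enlarge this area for corner positions.

Run:
```python
import cv2
i=cv2.imread("pics/top0.png")[180:285,195:405]
i=cv2.resize(i,None,fx=3.8,fy=3.8,interpolation=cv2.INTER_CUBIC)
cv2.imwrite("pics/crop.png",i)
```

```text
(no output)
```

View pics/crop.png

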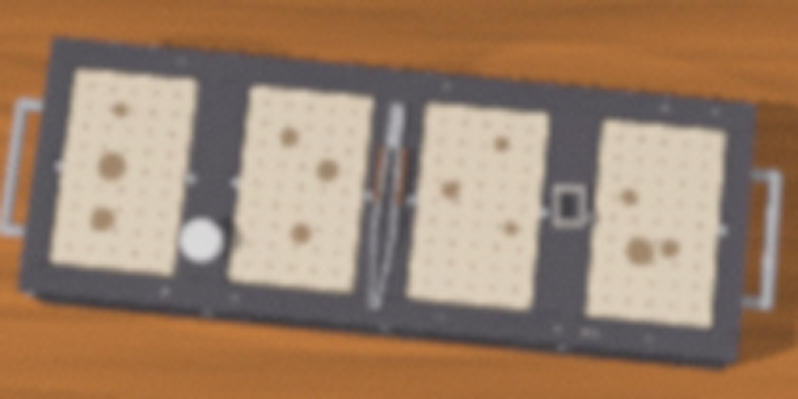

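The crop shows all four board outlines clearly. In crop pixels, B1's corners are (75,70), (197,79), (173,275), (51,262), and B4's are (602,120), (725,130), (711,327), (586,317).

```bash
cat > h.py <<'E'
import numpy as np
from scipy.spatial.transform import Rotation as R
TOP=(471.005,318.511,237.450,np.array([.3187,-.0018,1.2873]),R.from_quat([-0.0577,0.7139,-0.6955,0.0576],scalar_first=True).as_matrix())
def px(u,v,z,c=TOP):
    f,cx,cy,o,A=c; d=A@np.array([(u-cx)/f,(v-cy)/f,1]); return o+d*(z-o[2])/d[2]
def crop(u,v,z): return px(195+(u+.5)/3.8-.5,180+(v+.5)/3.8-.5,z)
E
python3 - <<'E'
from h import *
B=[[(75,70),(197,79),(173,275),(51,262)],[(250,86),(373,96),(352,292),(230,281)],[(426,103),(549,112),(531,309),(407,297)],[(602,120),(725,130),(711,327),(586,317)]]
C=[]
for b in B:
    P=np.array([crop(*p,.083) for p in b])[:,:2]; c=P.mean(0);C.append(c)
    a=P[0]+P[1]-P[2]-P[3]; print(c.round(4),np.linalg.norm(a)/2,np.degrees(np.arctan2(a[1],a[0])))
C=np.array(C);d=C[0]-C[3];yaw=np.arctan2(-d[0],d[1]);print(np.linalg.norm(d)/3,np.degrees(yaw))
ex=np.array([np.cos(yaw),np.sin(yaw)]);ey=np.array([-ex[1],ex[0]]);m=C.mean(0)
for k in range(4):
    c=m+ey*.122*(1.5-k); print(k+1,c.round(4),'near45',(c-.045*ex).round(4),'far45',(c+.045*ex).round(4))
for n,p,z in(("tin",(202,240),.101),("bez",(569,205),.099),("twz",(397,105),.091),("twz2",(375,303),.091)): print(n,crop(*p,z).round(3))
q=R.from_quat([-8e-4,.98457,.174975,2e-5],scalar_first=True).as_matrix();print(q.round(3))
E
```

```text
[0.5448 0.2391] 0.13578222079050087 -3.6594732989456613
[0.5361 0.1173] 0.13639733771235132 -3.529446906691029
[ 0.5278 -0.0039] 0.13608536459406406 -3.881478091178529
[ 0.5184 -0.1254] 0.1366725321997276 -3.7692038734475086
0.12183483698382441 -4.157029092606009
1 [0.545  0.2393] near45 [0.5001 0.2426] far45 [0.5899 0.236 ]
2 [0.5362 0.1176] near45 [0.4913 0.1209] far45 [0.5811 0.1144]
3 [ 0.5273 -0.0041] near45 [ 0.4825 -0.0008] far45 [ 0.5722 -0.0073]
4 [ 0.5185 -0.1257] near45 [ 0.4736 -0.1225] far45 [ 0.5634 -0.129 ]
tin [0.496 0.181 0.101]
bez [ 0.526 -0.065  0.099]
twz [0.594 0.053 0.091]
twz2 [0.457 0.064 0.091]
[[ 0.939  0.345 -0.   ]
 [ 0.345 -0.939  0.002]
 [ 0.    -0.002 -1.   ]]
```

{"fn": "move_arm", "kwargs": {
  "grip": 0,
  "plan": [0.6,1.0,0,0,0,-0.1,1.2,2.0,0,0,0,-0.2,1.8,3.0,0,0,0,-0.3,2.4,4.0,0,0,0,-0.42,3.0,5.0,0,0,0,-0.424,3.7,6.0,0,0,0,-0.424,4.3,7.0,-0.4,0,0,-0.424,5.0,7.8,-0.8,0,0,-0.424,5.52,8.33,-1.4,0,0,-0.424,5.52,8.33,-1.8,0,0,-0.424]
}}

```text
time_s: 1.35
eef_pos: [0.4747, -0.1208, 0.1396]
eef_rot: [-0.001, 0.999, -0.034, -0.001]
wrist_force: [-1.2, -0.2, -0.2]
opening: 0.002
grasp_force: 0.0
```

{"fn": "move_arm", "kwargs": {
  "plan": [0,0,-0.4,0,0,0,0,0,-0.75,0,0,0,0,0,-0.95,0,0,0,0,0,-0.95,0,0,0]
}}

```text
time_s: 1.85
eef_pos: [0.4736, -0.123, 0.0931]
eef_rot: [-0.0, 0.999, -0.036, -0.001]
wrist_force: [0.5, -0.6, -0.7]
opening: -0.002
grasp_force: 0.0
```

Run:
```python
from bench import ctrl
import cv2
o=ctrl.get_obs();print(o["eef_pos"],o["wrist_force"])
i=ctrl.camera("scene")["pixels"][:,:,::-1][170:380,220:480]
cv2.imwrite("pics/s1.png",cv2.resize(i,None,fx=2.8,fy=2.8,interpolation=cv2.INTER_CUBIC))
```

```text
[ 0.47356234 -0.12301415  0.09309232] [ 0.52357582 -0.56860377 -0.66258699]
```

View pics/s1.png

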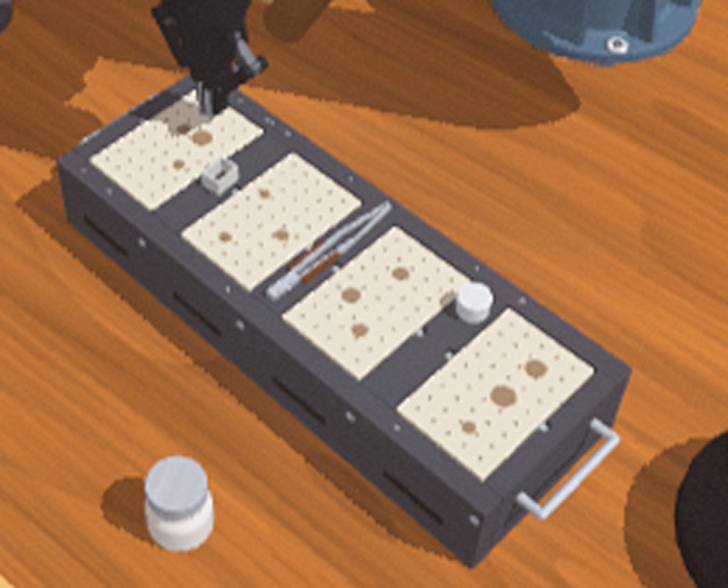

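The fingertips (crop ≈ (208,105)) are over the near end of board 4 and clear of the bezel at (220,175). I'll press in small steps.

{"fn": "move_arm", "kwargs": {
  "plan": [0,0,-0.1,0,0,0,0,0,-0.14,0,0,0,0,0,-0.16,0,0,0,0,0,-0.16,0,0,0]
}}

```text
time_s: 2.4
eef_pos: [0.4742, -0.1233, 0.0858]
eef_rot: [0.0, 0.999, -0.036, 0.0]
wrist_force: [-0.6, 0.2, -0.2]
opening: -0.002
grasp_force: 0.0
```

{"fn": "move_arm", "kwargs": {
  "plan": [0,0,-0.02,0,0,0,0,0,-0.02,0,0,0]
}}

```text
time_s: 2.65
eef_pos: [0.4741, -0.1233, 0.0848]
eef_rot: [-0.0, 0.999, -0.036, -0.0]
wrist_force: [0.5, -0.7, 0.8]
opening: 0.003
grasp_force: 0.0
```

{"fn": "move_arm", "kwargs": {
  "plan": [0,0,-0.02,0,0,0,0,0,-0.02,0,0,0]
}}

```text
time_s: 2.9
eef_pos: [0.4741, -0.1233, 0.0837]
eef_rot: [-0.0, 0.999, -0.036, -0.0]
wrist_force: [-0.2, 0.2, 0.5]
opening: -0.002
grasp_force: 0.0
```

{"fn": "move_arm", "kwargs": {
  "plan": [0,0,-0.02,0,0,0,0,0,-0.02,0,0,0]
}}

```text
time_s: 3.15
eef_pos: [0.4742, -0.1233, 0.0829]
eef_rot: [0.0, 0.999, -0.036, 0.0]
wrist_force: [-0.1, -0.8, 0.7]
opening: 0.003
grasp_force: 0.3
```

{"fn": "move_arm", "kwargs": {
  "plan": [0,0,-0.01,0,0,0,0,0,-0.01,0,0,0]
}}

```text
time_s: 3.4
eef_pos: [0.4742, -0.1233, 0.0824]
eef_rot: [0.0, 0.999, -0.036, 0.0]
wrist_force: [-1.3, 0.7, 2.9]
opening: 0.001
grasp_force: 1.3
```

{"fn": "move_arm", "kwargs": {
  "plan": [0,0,-0.01,0,0,0,0,0,-0.01,0,0,0]
}}

```text
time_s: 3.65
eef_pos: [0.4741, -0.1233, 0.0818]
eef_rot: [0.0, 0.999, -0.036, -0.0]
wrist_force: [-1.4, -0.4, 2.2]
opening: -0.003
grasp_force: 1.4
```

{"fn": "move_arm", "kwargs": {
  "plan": [0,0,-0.01,0,0,0,0,0,-0.01,0,0,0]
}}

```text
time_s: 3.9
eef_pos: [0.474, -0.1233, 0.0812]
eef_rot: [-0.0, 0.999, -0.036, -0.0]
wrist_force: [-1.8, -0.5, 2.6]
opening: 0.005
grasp_force: 1.3
```

{"fn": "move_arm", "kwargs": {
  "plan": [0,0,-0.01,0,0,0,0,0,-0.01,0,0,0]
}}

```text
time_s: 4.15
eef_pos: [0.474, -0.1233, 0.0807]
eef_rot: [-0.0, 0.999, -0.036, -0.0]
wrist_force: [-1.3, -0.6, 1.6]
opening: -0.002
grasp_force: 1.3
```

{"fn": "move_arm", "kwargs": {
  "plan": [0,0,-0.01,0,0,0,0,0,-0.01,0,0,0]
}}

```text
time_s: 4.4
eef_pos: [0.474, -0.1233, 0.0802]
eef_rot: [-0.0, 0.999, -0.036, -0.0]
wrist_force: [-1.9, -0.9, 2.2]
opening: 0.004
grasp_force: 1.2
```

{"fn": "move_arm", "kwargs": {
  "plan": [0,0,-0.01,0,0,0,0,0,-0.02,0,0,0]
}}

```text
time_s: 4.65
eef_pos: [0.474, -0.1233, 0.0792]
eef_rot: [-0.0, 0.999, -0.036, -0.0]
wrist_force: [-2.7, -0.8, 2.0]
opening: 0.001
grasp_force: 1.6
```

{"fn": "move_arm", "kwargs": {
  "plan": [0,0,-0.01,0,0,0,0,0,-0.02,0,0,0]
}}

```text
time_s: 4.9
eef_pos: [0.4741, -0.1232, 0.0782]
eef_rot: [-0.0, 0.999, -0.036, -0.0]
wrist_force: [-2.5, 0.1, 2.3]
opening: -0.001
grasp_force: 1.6
```

{"fn": "move_arm", "kwargs": {
  "plan": [0,0,-0.01,0,0,0,0,0,-0.02,0,0,0]
}}

```text
time_s: 5.15
eef_pos: [0.4741, -0.1232, 0.0772]
eef_rot: [-0.0, 0.999, -0.036, -0.0]
wrist_force: [-2.6, 0.5, 3.2]
opening: -0.004
grasp_force: 1.6
```

Board 4 has gone down over 5 mm at a steady 2–3 N, so it is the hatch. I'll push it on down.

{"fn": "move_arm", "kwargs": {
  "plan": [0,0,-0.03,0,0,0,0,0,-0.06,0,0,0,0,0,-0.1,0,0,0,0,0,-0.14,0,0,0,0,0,-0.18,0,0,0,0,0,-0.2,0,0,0]
}}

```text
time_s: 5.9
eef_pos: [0.4748, -0.1235, 0.0675]
eef_rot: [0.0, 0.999, -0.036, 0.001]
wrist_force: [-0.2, 0.5, 3.4]
opening: 0.001
grasp_force: 1.2
```

{"fn": "move_arm", "kwargs": {
  "plan": [0,0,-0.04,0,0,0,0,0,-0.08,0,0,0,0,0,-0.12,0,0,0,0,0,-0.15,0,0,0]
}}

```text
time_s: 6.4
eef_pos: [0.474, -0.1233, 0.0596]
eef_rot: [0.0, 0.999, -0.036, -0.0]
wrist_force: [0.1, -0.3, 2.7]
opening: 0.002
grasp_force: 1.1
```

{"fn": "move_arm", "kwargs": {
  "plan": [0,0,-0.04,0,0,0,0,0,-0.08,0,0,0,0,0,-0.1,0,0,0]
}}

```text
time_s: 6.78
eef_pos: [0.474, -0.1232, 0.0545]
eef_rot: [-0.0, 0.999, -0.036, -0.0]
wrist_force: [0.6, 0.3, 2.6]
opening: -0.004
grasp_force: 1.1
```

{"fn": "move_arm", "kwargs": {
  "plan": [0,0,-0.03,0,0,0,0,0,-0.06,0,0,0,0,0,-0.08,0,0,0]
}}

```text
time_s: 7.15
eef_pos: [0.474, -0.1232, 0.0506]
eef_rot: [-0.0, 0.999, -0.036, -0.0]
wrist_force: [-0.4, 0.4, 3.5]
opening: 0.001
grasp_force: 1.0
```

{"fn": "move_arm", "kwargs": {
  "plan": [0,0,-0.02,0,0,0,0,0,-0.03,0,0,0]
}}

```text
time_s: 7.4
eef_pos: [0.4741, -0.1233, 0.0492]
eef_rot: [-0.0, 0.999, -0.036, -0.0]
wrist_force: [-0.5, 0.4, 2.0]
opening: 0.002
grasp_force: 1.0
```

{"fn": "move_arm", "kwargs": {
  "plan": [0,0,-0.02,0,0,0,0,0,-0.02,0,0,0]
}}

```text
time_s: 7.65
eef_pos: [0.474, -0.1232, 0.0481]
eef_rot: [-0.0, 0.999, -0.036, -0.0]
wrist_force: [-1.0, 0.4, 1.1]
opening: 0.002
grasp_force: 0.4
```

Run:
```python
from bench import ctrl
import cv2
i=ctrl.camera("scene")["pixels"][:,:,::-1][150:290,200:380]
cv2.imwrite("pics/s2.png",cv2.resize(i,None,fx=4,fy=4,interpolation=cv2.INTER_CUBIC))
```

```text
(no output)
```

View pics/s2.png

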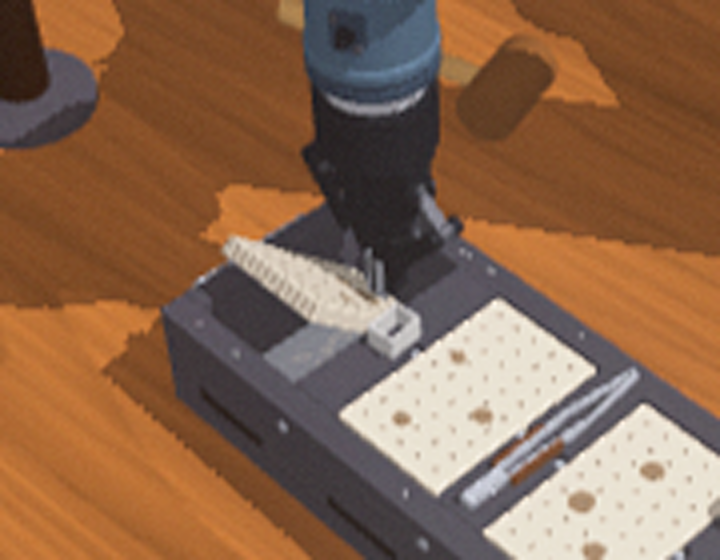

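Board 4 is tilted steeply with its near end down, the far edge raised from (230,245) to (385,330). The pan shows at (320,345), and the bezel hasn't moved. I'll ease it on to the stop.

{"fn": "move_arm", "kwargs": {
  "plan": [0,0,-0.015,0,0,0,0,0,-0.02,0,0,0]
}}

```text
time_s: 7.95
eef_pos: [0.4742, -0.1233, 0.0473]
eef_rot: [-0.0, 0.999, -0.036, 0.0]
wrist_force: [-0.9, -0.7, 3.1]
opening: -0.0
grasp_force: 1.0
```

{"fn": "move_arm", "kwargs": {
  "plan": [0,0,-0.015,0,0,0,0,0,-0.02,0,0,0]
}}

```text
time_s: 8.2
eef_pos: [0.4742, -0.1233, 0.0463]
eef_rot: [0.0, 0.999, -0.036, 0.0]
wrist_force: [-0.9, 0.3, 3.0]
opening: -0.001
grasp_force: 1.0
```

{"fn": "move_arm", "kwargs": {
  "plan": [0,0,-0.01,0,0,0,0,0,-0.01,0,0,0]
}}

```text
time_s: 8.45
eef_pos: [0.4741, -0.1233, 0.0457]
eef_rot: [-0.0, 0.999, -0.036, -0.0]
wrist_force: [-0.4, 0.7, 2.2]
opening: -0.001
grasp_force: 0.8
```

{"fn": "move_arm", "kwargs": {
  "plan": [0,0,-0.01,0,0,0,0,0,-0.01,0,0,0]
}}

```text
time_s: 8.7
eef_pos: [0.4741, -0.1233, 0.0452]
eef_rot: [-0.0, 0.999, -0.036, -0.0]
wrist_force: [-0.5, 0.1, 2.4]
opening: -0.002
grasp_force: 0.8
```

{"fn": "move_arm", "kwargs": {
  "plan": [0,0,-0.01,0,0,0,0,0,-0.01,0,0,0]
}}

```text
time_s: 8.95
eef_pos: [0.4741, -0.1233, 0.0447]
eef_rot: [0.0, 0.999, -0.036, -0.0]
wrist_force: [-0.2, -0.0, 2.2]
opening: 0.003
grasp_force: 0.8
```

{"fn": "move_arm", "kwargs": {
  "plan": [0,0,-0.01,0,0,0,0,0,-0.01,0,0,0]
}}

```text
time_s: 9.2
eef_pos: [0.4741, -0.1233, 0.0442]
eef_rot: [-0.0, 0.999, -0.036, -0.0]
wrist_force: [-0.6, -0.9, 2.2]
opening: 0.001
grasp_force: 0.8
```

{"fn": "move_arm", "kwargs": {
  "plan": [0,0,-0.01,0,0,0,0,0,-0.015,0,0,0]
}}

```text
time_s: 9.45
eef_pos: [0.4741, -0.1233, 0.0435]
eef_rot: [-0.0, 0.999, -0.036, -0.0]
wrist_force: [-0.7, -0.5, 2.6]
opening: -0.0
grasp_force: 1.0
```

{"fn": "move_arm", "kwargs": {
  "plan": [0,0,-0.01,0,0,0,0,0,-0.015,0,0,0]
}}

```text
time_s: 9.7
eef_pos: [0.4742, -0.1233, 0.043]
eef_rot: [0.0, 0.999, -0.036, 0.0]
wrist_force: [-2.0, 0.3, 5.9]
opening: -0.003
grasp_force: 2.5
```

{"fn": "move_arm", "kwargs": {
  "plan": [0,0,-0.01,0,0,0,0,0,-0.015,0,0,0]
}}

```text
time_s: 9.95
eef_pos: [0.4744, -0.1234, 0.0427]
eef_rot: [0.0, 0.999, -0.036, 0.0]
wrist_force: [-3.0, 1.8, 11.4]
opening: -0.004
grasp_force: 4.7
```

The force has risen to 11 N, so the board is on its stop. I'll withdraw straight up.

{"fn": "move_arm", "kwargs": {
  "plan": [0,0,0.05,0,0,0,-0.05,0,0.2,0,0,0,-0.05,0,0.6,0,0,0,-0.05,0,1.2,0,0,0,-0.1,0,2.0,0,0,0,-0.5,0,3.0,0,0,0,-1.3,-0.5,3.4,0,0,0,-2.2,-1.2,3.4,0,0,0,-2.2,-1.2,3.4,0,0,0]
}}

```text
time_s: 11.08
eef_pos: [0.362, -0.1852, 0.2125]
eef_rot: [0.001, 0.999, -0.039, 0.0]
wrist_force: [0.2, -0.1, -0.1]
opening: 0.001
grasp_force: 0.0
```

Run:
```python
from bench import ctrl
import cv2
i=ctrl.camera("scene")["pixels"][:,:,::-1][150:350,200:460]
cv2.imwrite("pics/s3.png",cv2.resize(i,None,fx=3,fy=3,interpolation=cv2.INTER_CUBIC))
```

```text
(no output)
```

View pics/s3.png

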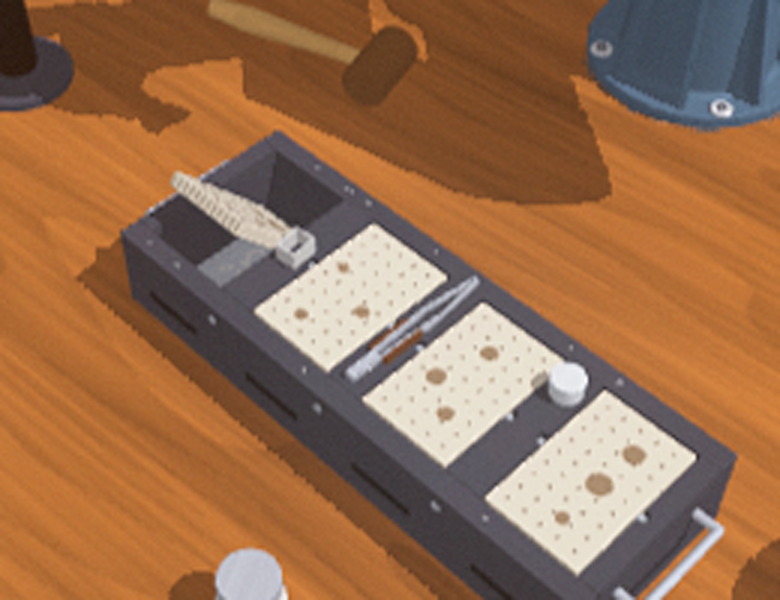

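Board 4 stays open with its raised edge at (178,180)–(280,240). The other boards are flush, the bezel, tweezers and tin are where they were, and the hand is clear.

```bash
python3 -c "
from bench import ctrl
print(ctrl.hand_in())"
```

```text
the job is handed in; nothing more can be done
None
```

Board 4 is the hatch: it was the first board I pressed and it rocked, so I pushed its near end down to the stop (11 N at most), took the hand clear with nothing else moved, and handed the job in; no verdict came back.

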